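# Lock the gauge head, gauge with the rod and present its tip over the drain funnel

## Robot

A 7-joint arm with a two-finger parallel gripper is mounted at the origin on the work surface. World frame = base frame: x ahead of the robot, y to its left, z up, the work surface at z = 0. Lengths are in m, angles in degrees, forces in N, time in s.
With the tool pointing down it reaches from about 0.425 to 1.025 m from the base axis. Payload 9.4 kg.
Tool frame: the origin (TCP) lies between the finger pads; the fingertips stand bot.tip_extent ahead of it and the grasp point (between the pads) lies 2 mm behind it (bot.tip_extent is the distance from the TCP to the fingertips, in m); z points along the fingers, y is the line along which they close (so a half turn about z gives the same grasp; the last joint's range is limited). The gripper opens to 93 mm and grips with 3 to 60 N. Pads are 15 mm wide; open, the fingers measure 128 mm over their backs; the gripper's body (75 mm by 188 mm) begins 65 mm behind the grasp point.
Start: joints at [-73.722, 34.337, -0.143, 91.639, 0.103, 54.024, -4.572], TCP at [0.256, 0.678, 0.236] pointing down, gripper open.
Joint ranges: [-147.43, 147.43], [-19.82, 112.94], [-74.19, 73.91], [6.32, 146.72], [-59.91, 239.91], [6.04, 106.73], [-150.56, 150.56]. Speed limits (degrees/s): [127.2, 127.2, 172.46, 172.46, 180, 180, 180].

## Interface

Orientations are given as a 3x3 rotation matrix whose columns are the frame's x, y, z axes.
In Python, from rig import bot gives the robot as it stands. The module is installed in compiled form; this text tells all that it offers.
- The arm moves only by the tool move_arm, never from a script. Its argument "series" is a list of rows, each an object of numbers: "dx", "dy", "dz": the shift along the tool's x, y, z scaled (see below); "wx", "wy", "wz": the turn, a rotation vector about the tool's x, y, z scaled (see below); "hand": the opening, from -1 (shut) to 1 (fully open). In form: [{"dx": .., "dy": .., "dz": .., "wx": .., "wy": .., "wz": .., "hand": ..}, ...]. A call has 1 to 10 rows; each row shifts and turns the commanded pose from where the row before left it, along the tool's axes as they then stand; what a row does not reach is not made up. The controller multiplies each number of a shift by 50 cm and each number of a turn by pi rad. A row lasts 1/12 s, in which the tool goes at most 41.7 mm and 7.16 degrees, less where a joint would pass 70% of its speed; a pose out of reach is approached as far as the arm can. A call with a number of a shift or a turn outside -1 to 1 is refused whole. A call with a gripper value outside its range is refused whole. The fingers move at their own pace and stop on an object; the grip force is fixed at half the most. Time passes only in rows, so rows that do not move let the fingers close. It gives the time, the measured TCP pose, the force, the opening and the grip force at its end, in the units of the state.
- bot.state(): the state, without advancing time (a new reading comes with each control period).
- bot.get_image(name): name is "side" or "top" or "wrist"; returns a dict with "pixels" (400x640x3 uint8, red, green, blue), "K" (3x3 intrinsics, pixels), "pose" (4x4, takes a point from camera to world coordinates). Camera axes: x right, y down, z forward; pixel columns grow to the right and rows downward; lengths in m; the calibration is good to about 2 mm. The wrist camera is an equidistant fisheye: a pixel r from the principal point sees the ray r / f radians off the axis. A picture is of the moment at which its call begins. There is no depth.
- bot.finish_job(): hands the job in; it is judged then, once.
The state is a dict: "t": time; "joint_positions": joint angles; "joint_velocities": joint speeds; "effort": joint torques, N m; "eef_pos": TCP position; "orientation": TCP orientation; "force": force on the tool from outside, world axes, zero at the start; "wrist_torque": the same for the moment, N m; "opening": finger opening in m; "grip_force": force on a finger pad.
Only numpy, scipy, OpenCV 4.12 (cv2) and the standard library are available. Lean on these libraries where they do the work, as an engineer would, in place of code of your own. Each camera call takes 0.05 s, during which the arm holds its last target. There are 200 camera calls.

## Task

Turn the gauge head's lock ring counter-clockwise (seen from above) by its upright handle until the handle stands at the locked mark. Then take the gauge rod from its rest, push its thin end into the slanting guide tube until the collar stops fully against the tube's mouth, pause there a moment, draw it right out again, and finish holding the rod level in the gripper with its tip a little above the middle of the brass funnel's mouth, touching nothing but the gripper. Keep hold of the rod at the end, and do not disturb the parts standing around.

Things in the scene. Friction and masses are not known exactly. Their poses are not given: they have to be found in the camera images.
- lock_ring (a joint): Captive lock ring: dark knurled disc, diameter 90 mm, on top of the gauge head, turning about the head's vertical axis. Value 0 = fully unlocked, grows counter-clockwise seen from above, 1.45 rad = handle in line with the locked mark, end stop at 1.53 rad (a locked ring reads above 1.33). Starts at 0 to 0.45. It stays where it is left; friction about 0.08 N m.
- ring_handle (a point): Point on the axis of the lock ring's upright round handle post (diameter 14 mm), 14 mm below its top, 73 mm from the hinge axis. The post stands free for 45 mm: from 31 mm below this point to 14 mm above it. Moves with the ring.
- ring_hinge (a point): Point on the vertical hinge axis of the lock ring (centre line of the gauge head), at the same height as ring_handle (188 mm above the table). The ring's cap is 26 mm below this point.
- mark (a point): Locked mark: top of a fixed upright steel tongue 10 x 10 mm, 98 mm from the hinge axis, on an arm of the gauge head. The ring's handle is locked when it stands in line between hinge axis and mark; it passes inside the tongue. The tongue's top is 33 mm below ring_handle.
- gauge_head: Fixed gauge head: bronze column of diameter 68 mm, 140 mm high on a round steel foot of diameter 120 mm; the lock ring lies on top and the guide tube slants up out of its side. Origin at the underside's centre, z up, x = horizontal direction in which the guide tube points out.
- guide_tube: Fixed straight steel guide tube, 32 mm outside, 15 mm bore, 100 mm long, rising outward at 25 degrees above level. Origin at the centre of its open mouth (150 mm above the table, 125 mm from the head's axis); its z axis points out of the mouth along the tube, so the rod goes in along -z.
- gauge_rod: Loose gauge rod, 0.16 kg. Flat aluminium handle 90 x 14 wide (y) x 24 high (z), steel stop collar (diameter 30), thin round probe (diameter 8, 85 long, round end, dark lines near the tip). Origin on the axis in the handle: grip here. x points to the tip: handle x = -55 to 35 mm, collar 41 to 49, tip 134. Starts level in rod_rest, flat sides upright.
- rod_tip (a point): Round end of the gauge rod's thin probe, 134 mm from the rod's origin along its x.
- rod_collar (a point): Centre of the collar's front face (towards the tip), 49 mm from the rod's origin. With the collar stopped it meets the guide tube's mouth.
- rod_rest: Fixed aluminium rest, base 200 x 50 x 8 mm, with two forks 10 mm long centred at x = -47 (under the handle) and +100 mm (under the probe); the rod lifts straight up out of them (cheeks 12 mm deep). Origin at the table under the rod's origin, x the same way as the rod's tip; the rod's axis lies 90 mm above the table.
- ledge: Fixed polished granite sample ledge, 150 x 150 mm bridge, top 90 mm above the table, with the brass funnel set in its middle and a steel cup under it. Origin at the table under the funnel's centre, z up.
- funnel_mouth (a point): Centre of the brass funnel's round mouth, at rim height (100 mm above the table, 10 mm above the ledge top); mouth diameter 86 mm.
- relief_valve: Bystander: loose bronze relief valve, diameter 52, 88 mm high, standing. Leave alone.
- transducer: Bystander: loose black position transducer lying down, 115 mm long, 50 wide, 38 high. Leave alone.
- yoke: Bystander: loose zinc-plated yoke (two-pronged fork), 113 x 60 x 30 mm high, lying. Leave alone.
- snubber: Bystander: loose copper pressure snubber, diameter 34, 52 mm high, standing. Leave alone.
- oil_tin: Bystander: loose plain tin, diameter 60, 100 mm high, standing. Leave alone.
- spanner: Bystander: loose steel spanner, 170 mm long, lying. Leave alone.
There are look-alikes about, which are no part of the job. Leave any purple look-alike of the gauge_head alone.

How it is judged (in metres and radians):
On the way, in this order (a step that is already met when the one before it is completed fails the run):
1. the lock ring is at its locked mark (value of joint lock_ring above 1.33 rad), for 0.2 s.
2. with the ring locked, the rod is in the guide tube with its collar stopped against the mouth (value of joint lock_ring above 1.33 rad and z of rod_collar in the frame of guide_tube below 0.003 m and distance between rod_collar and guide_tube below 0.008 m and angle between the x axis of gauge_rod and the z axis of guide_tube, either way round below 0.12 rad), for 0.2 s.
3. the rod is drawn right out of the tube (z of rod_tip in the frame of guide_tube above 0.01 m), for 0.1 s.
At the end, for the whole second after the job is handed in: The lock ring is still locked (joint above 1.33 rad, mark at 1.45); the gripper holds the gauge rod still, level within about 9 degrees, touching neither ledge, rest nor gauge head, its tip within 30 mm (seen from above) of the funnel mouth's centre and 10 to 150 mm above the funnel's rim (value of joint lock_ring above 1.33 rad and contact force between the fingers and gauge_rod above 1 N and angle between gauge_rod's own x axis and vertical between 1.411 and 1.731 rad and horizontal distance between rod_tip and funnel_mouth below 0.03 m and z of rod_tip in the frame of ledge between 0.11 and 0.25 m and linear speed of gauge_rod below 0.03 m/s and contact force between gauge_rod and ledge below 0.2 N and contact force between gauge_rod and rod_rest below 0.2 N and contact force between gauge_rod and gauge_head below 0.2 N); the arm keeps its last pose, push and grip.
It fails at once if a bystander part was shifted more than 30 mm or knocked over (distance of any of relief_valve, transducer, yoke, snubber, oil_tin, spanner from where it was at the start of the episode above 0.03 m or angle between any of relief_valve, transducer, yoke, snubber, oil_tin, spanner's own z axis and vertical above 0.5 rad).
It fails at once if the gauge rod was dropped (height (world z) of gauge_rod below 0.05 m).
It also fails if it takes over 72 s, if anything falls off the work surface, if the arm or the gripper's body presses on something with over 40 N, if the wrist force passes 120 N, or if a joint passes its speed limit or range.

## Working session

There is one attempt and no reset: what is moved stays moved. The work goes in short steps, Python scripts to look and compute and a tool call to move; the robot and the scene stay as the last step left them, time stands still between calls to the robot, and variables do not carry over. Pictures are saved under pics/ and viewed, at most 10 in all, crops included, and the job is handed in when it is done.

Besides the shell and the picture viewer there is one more tool, called after "Emit:" as a command line: name --argument value ..., lists and objects as JSON in quotes. move_arm: Moves the arm, as the interface text tells. Shifts and turns lie within -1 to 1; 1 stands for 50 cm of shift or pi rad of turn. Its arguments: {"type":"object","properties":{"series":{"type":"array","items":{"type":"object","properties":{"dx":{"type":"number","minimum":-1,"maximum":1},"dy":{"type":"number","minimum":-1,"maximum":1},"dz":{"type":"number","minimum":-1,"maximum":1},"wx":{"type":"number","minimum":-1,"maximum":1},"wy":{"type":"number","minimum":-1,"maximum":1},"wz":{"type":"number","minimum":-1,"maximum":1},"hand":{"type":"number"}}}}},"required":["series"]}

```bash
mkdir -p pics; cat > h.py <<'E'
import numpy as np, cv2, json
from rig import bot
def grab(n,f):
    d=bot.get_image(n); cv2.imwrite(f'pics/{f}.png',d['pixels'][:,:,::-1]); np.savez(f'pics/{f}.npz',**{k:np.array(v) for k,v in d.items()}); return d
def load(f): return np.load(f'pics/{f}.npz')
def ray(d,u,v,fish=False):
    K=d['K'];T=d['pose'];x=(u-K[0,2])/K[0,0];y=(v-K[1,2])/K[1,1]
    if fish:
        r=np.hypot(x,y); c=np.array([x/r*np.sin(r),y/r*np.sin(r),np.cos(r)]) if r>1e-9 else np.array([0,0,1.])
    else: c=np.array([x,y,1.])
    w=T[:3,:3]@c; return T[:3,3],w/np.linalg.norm(w)
def onz(d,u,v,z,fish=False):
    o,w=ray(d,u,v,fish); return o+w*(z-o[2])/w[2]
def proj(d,p,fish=False):
    T=d['pose'];K=d['K'];c=T[:3,:3].T@(np.array(p)-T[:3,3])
    if fish:
        th=np.arctan2(np.hypot(c[0],c[1]),c[2]); n=np.hypot(c[0],c[1]); x,y=c[:2]/n*th
    else: x,y=c[:2]/c[2]
    return np.array([K[0,0]*x+K[0,2],K[1,1]*y+K[1,2]])
def two(a,b):
    (o1,w1),(o2,w2)=a,b
    s=np.linalg.lstsq(np.c_[w1,-w2],o2-o1,rcond=None)[0]; p,q=o1+w1*s[0],o2+w2*s[1]
    return (p+q)/2,np.linalg.norm(p-q)
E
python3 - <<'E'
from h import *
np.set_printoptions(precision=3,suppress=True)
for n in('top','side'):
    d=grab(n,n+'0'); print(d['K'],d['pose'])
s=bot.state();print(s,bot.tip_extent)
E
```

```text
[[367.766   0.    322.531]
 [  0.    367.766 202.696]
 [  0.      0.      1.   ]] [[ 0.017 -0.989  0.144  0.439]
 [-0.999 -0.023 -0.04   0.08 ]
 [ 0.043 -0.143 -0.989  0.943]
 [ 0.     0.     0.     1.   ]]
[[494.032   0.    313.542]
 [  0.    494.032 199.611]
 [  0.      0.      1.   ]] [[ 0.987 -0.117  0.114  0.405]
 [-0.163 -0.685  0.71  -0.937]
 [-0.005 -0.719 -0.695  1.076]
 [ 0.     0.     0.     1.   ]]
{'t': 0.1, 'joint_positions': array([-73.722,  34.382,  -0.145,  91.675,   0.104,  54.024,  -4.572]), 'joint_velocities': array([-0.005, -0.092, -0.146, -0.095,  0.133,  0.009, -0.09 ]), 'effort': array([  0.006, -76.655,   1.503, -25.294,  -0.052,   0.014,   0.   ]), 'eef_pos': array([0.256, 0.678, 0.235]), 'orientation': array([[-0.936,  0.353, -0.   ],
       [ 0.353,  0.936, -0.001],
       [-0.   , -0.001, -1.   ]]), 'force': array([ 0.386,  0.476, -0.341]), 'wrist_torque': array([-0.016,  0.046,  0.034]), 'grip_force': 0.0, 'opening': 0.09281699922404142} 0.017
```

View pics/top0.png

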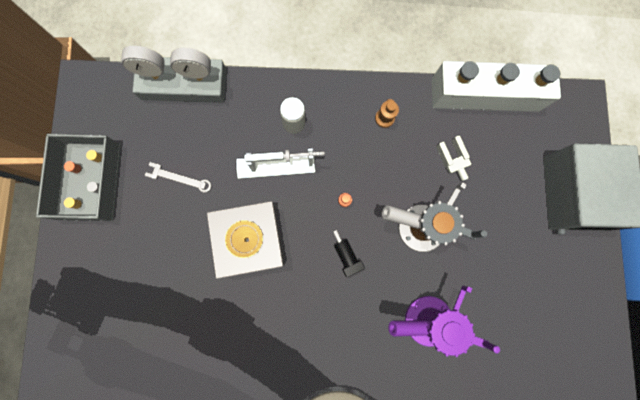

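View pics/side0.png

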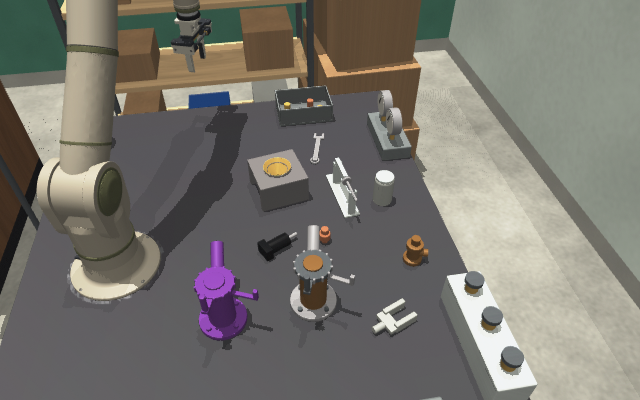

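The top view shows the head's cap at about (443,222), with the dark handle at about (475,234), the mark arm up to (463,186) and the tube mouth at (387,211). The rod rest runs (240..320,160), the funnel is at (245,238), and the purple look-alike is at (452,332). I'll enlarge the important areas.

```bash
python3 - <<'E'
from h import *
np.set_printoptions(precision=3,suppress=True)
t=cv2.imread('pics/top0.png');s=cv2.imread('pics/side0.png')
c=lambda im,u,v,w,h,k:cv2.resize(im[v:v+h,u:u+w],None,fx=k,fy=k,interpolation=cv2.INTER_CUBIC)
A=c(t,370,170,130,100,3);A=cv2.resize(A,(400,300));B=cv2.resize(c(s,280,215,90,115,3),(400,300))
A=cv2.resize(t[175:265,375:495],(400,300),interpolation=cv2.INTER_CUBIC);B=cv2.resize(s[220:295,270:370],(400,300),interpolation=cv2.INTER_CUBIC)
C=cv2.resize(t[130:205,230:330],(400,300),interpolation=cv2.INTER_CUBIC);D=cv2.resize(s[150:225,310:410],(400,300),interpolation=cv2.INTER_CUBIC)
cv2.imwrite('pics/crop1.png',np.vstack([np.hstack([A,B]),np.hstack([C,D])]))
d=load('top0');q=load('side0')
print('hinge cap',onz(d,443,222,.162),onz(q,313,263,.162),'mouth',onz(d,387,211,.15),'funnel',onz(d,245,238,.1),onz(q,277,167,.1))
E
```

```text
hinge cap [ 0.517 -0.213  0.162] [ 0.518 -0.214  0.162] mouth [ 0.539 -0.094  0.15 ] funnel [0.477 0.221 0.1  ] [0.478 0.221 0.1  ]
```

View pics/crop1.png

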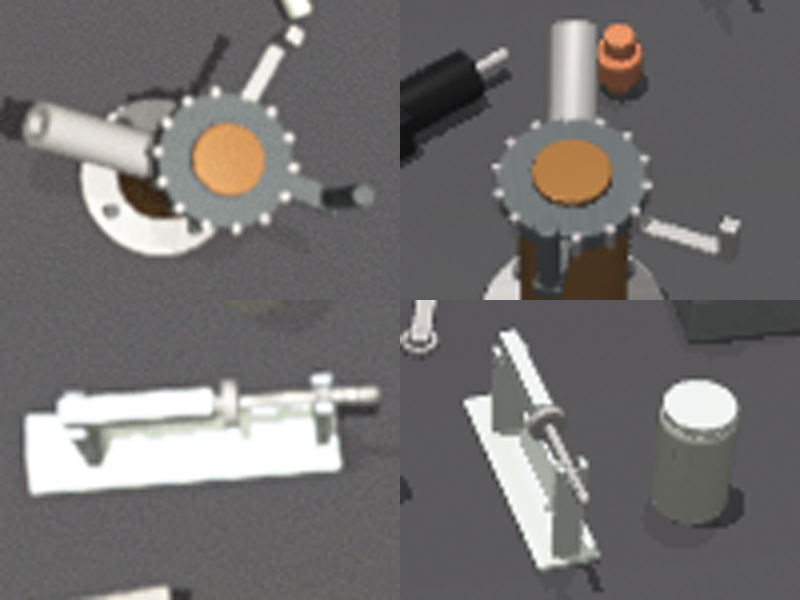

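The crop shows the handle post top at about (483.9,233.8), the tongue top at about (463.5,185), the mouth at about (386.1,212.5), the rod tip at about (324.3,153.7) and the handle's rear end at about (245.5,157.5), all in top-view pixels.

```bash
python3 - <<'E'
from h import *
np.set_printoptions(precision=4,suppress=True)
d=load('top0');q=load('side0')
H=(onz(d,443.7,222.7,.162)+onz(q,313,263,.162))/2
hp=onz(d,483.9,233.8,.202);mk=onz(d,463.5,184.9,.155);mk2=onz(q,352.5,275.5,.155);mo=onz(d,386.1,212.5,.15);mo2=onz(q,313.7,227.5,.15)
for n,p in dict(H=H,hp=hp,mk=mk,mk2=mk2,mo=mo,mo2=mo2).items():
    v=p-H;print(n,p,'r',np.hypot(*v[:2]),'ang',np.degrees(np.arctan2(v[1],v[0])))
tip=onz(d,324.3,153.7,.09);col=onz(d,287,155.5,.09);b=onz(d,245.5,157.5,.09)
tip2=onz(q,310+(586-400)/4,150+(498-300)/4,.09)
print(tip,tip2,col,b,'len',np.linalg.norm(tip-b),'should .189; ang',np.degrees(np.arctan2(*(tip-b)[1::-1])))
# objects in the way
for n,u,v,z in [('snubber',346,199,.05),('transd',348,254,.02),('yoke',457,163,.03),('valve',388,105,.08),('tin',292,107,.1),('purple handle',497,350,.2),('purple tube',395,329,.15)]: print(n,onz(d,u,v,z))
E
```

```text
H [ 0.5166 -0.2143  0.162 ] r 0.0 ang 0.0
hp [ 0.49   -0.2824  0.202 ] r 0.07302856551985461 ang -111.34847869104487
mk [ 0.6008 -0.2643  0.155 ] r 0.09792345622092832 ang -30.646791217077226
mk2 [ 0.6032 -0.2604  0.155 ] r 0.09807356355582075 ang -27.979019039482985
mo [ 0.5359 -0.0916  0.15  ] r 0.12426820323711373 ang 81.04841032311603
mo2 [ 0.5401 -0.0916  0.15  ] r 0.1249508436425077 ang 79.14984619185472
[0.6817 0.0434 0.09  ] [0.688  0.0504 0.09  ] [0.6747 0.1322 0.09  ] [0.667  0.2299 0.09  ] len 0.18709799947047173 should .189; ang -85.49106193330955
snubber [ 0.5795 -0.0138  0.05  ]
transd [ 0.4454 -0.023   0.02  ]
yoke [ 0.6839 -0.304   0.03  ]
valve [ 0.814  -0.1137  0.08  ]
tin [0.7921 0.1233 0.1   ]
purple handle [ 0.2619 -0.2989  0.2   ]
purple tube [ 0.2905 -0.1084  0.15  ]
```

Emit:
move_arm --series '[{"dx": -0.063,"dy": -0.049,"dz": -0.005,"hand": 1},{"dx": -0.063,"dy": -0.049,"dz": -0.005,"hand": 1},{"dx": -0.063,"dy": -0.049,"dz": -0.005,"hand": 1},{"dx": -0.063,"dy": -0.049,"dz": -0.005,"hand": 1},{"dx": -0.063,"dy": -0.049,"dz": -0.005,"hand": 1},{"dx": -0.063,"dy": -0.049,"dz": -0.005,"hand": 1},{"dx": -0.063,"dy": -0.049,"dz": -0.005,"hand": 1},{"dx": -0.063,"dy": -0.049,"dz": -0.005,"hand": 1},{"dx": -0.063,"dy": -0.049,"dz": -0.005,"hand": 1},{"dx": -0.063,"dy": -0.049,"dz": -0.005,"hand": 1}]'

```text
invalid input at $.series[0]: expected keys dx, dy, dz, wx, wy, wz, hand
```

Emit:
move_arm --series '[{"dx": -0.063,"dy": -0.049,"dz": -0.005,"wx": 0,"wy": 0,"wz": 0,"hand": 1},{"dx": -0.063,"dy": -0.049,"dz": -0.005,"wx": 0,"wy": 0,"wz": 0,"hand": 1},{"dx": -0.063,"dy": -0.049,"dz": -0.005,"wx": 0,"wy": 0,"wz": 0,"hand": 1},{"dx": -0.063,"dy": -0.049,"dz": -0.005,"wx": 0,"wy": 0,"wz": 0,"hand": 1},{"dx": -0.063,"dy": -0.049,"dz": -0.005,"wx": 0,"wy": 0,"wz": 0,"hand": 1},{"dx": -0.063,"dy": -0.049,"dz": -0.005,"wx": 0,"wy": 0,"wz": 0,"hand": 1},{"dx": -0.063,"dy": -0.049,"dz": -0.005,"wx": 0,"wy": 0,"wz": 0,"hand": 1},{"dx": -0.063,"dy": -0.049,"dz": -0.005,"wx": 0,"wy": 0,"wz": 0,"hand": 1},{"dx": -0.063,"dy": -0.049,"dz": -0.005,"wx": 0,"wy": 0,"wz": 0,"hand": 1},{"dx": -0.063,"dy": -0.049,"dz": -0.005,"wx": 0,"wy": 0,"wz": 0,"hand": 1}]'

```text
t: 0.93
eef_pos: [0.4647, 0.336, 0.2606]
orientation: [[-0.936, 0.353, -0.0], [0.353, 0.936, -0.0], [0.0, -0.0, -1.0]]
force: [1.8, 0.5, -0.4]
opening: 0.0927
grip_force: 0.0
```

Emit:
move_arm --series '[{"dx": -0.063,"dy": -0.049,"dz": -0.005,"wx": 0,"wy": 0,"wz": 0,"hand": 1},{"dx": -0.063,"dy": -0.049,"dz": -0.005,"wx": 0,"wy": 0,"wz": 0,"hand": 1},{"dx": -0.063,"dy": -0.049,"dz": -0.005,"wx": 0,"wy": 0,"wz": 0,"hand": 1},{"dx": -0.063,"dy": -0.049,"dz": -0.005,"wx": 0,"wy": 0,"wz": 0,"hand": 1},{"dx": 0,"dy": 0,"dz": 0,"wx": 0,"wy": 0,"wz": 0.0387,"hand": 1},{"dx": 0,"dy": 0,"dz": 0,"wx": 0,"wy": 0,"wz": 0.0387,"hand": 1},{"dx": 0,"dy": 0,"dz": 0,"wx": 0,"wy": 0,"wz": 0.0387,"hand": 1},{"dx": 0,"dy": 0,"dz": 0,"wx": 0,"wy": 0,"wz": 0.0387,"hand": 1},{"dx": 0,"dy": 0,"dz": 0,"wx": 0,"wy": 0,"wz": 0.0387,"hand": 1},{"dx": 0,"dy": 0,"dz": 0,"wx": 0,"wy": 0,"wz": 0.0387,"hand": 1}]'

```text
t: 1.77
eef_pos: [0.5473, 0.2016, 0.2704]
orientation: [[-0.457, 0.89, -0.001], [0.89, 0.457, -0.0], [0.0, -0.001, -1.0]]
force: [0.4, 0.5, -0.4]
opening: 0.0931
grip_force: 0.0
```

Emit:
move_arm --series '[{"dx": 0,"dy": 0,"dz": 0,"wx": 0,"wy": 0,"wz": 0.0387,"hand": 1},{"dx": 0,"dy": 0,"dz": 0,"wx": 0,"wy": 0,"wz": 0.0387,"hand": 1},{"dx": 0,"dy": 0,"dz": 0,"wx": 0,"wy": 0,"wz": 0.0387,"hand": 1},{"dx": 0,"dy": 0,"dz": 0,"wx": 0,"wy": 0,"wz": 0.0387,"hand": 1},{"dx": 0,"dy": 0,"dz": 0,"wx": 0,"wy": 0,"wz": 0.0387,"hand": 1},{"dx": 0,"dy": 0,"dz": 0,"wx": 0,"wy": 0,"wz": 0.0387,"hand": 1},{"dx": 0,"dy": 0,"dz": 0,"wx": 0,"wy": 0,"wz": 0.0387,"hand": 1}]'

```text
t: 2.35
eef_pos: [0.5472, 0.2017, 0.2704]
orientation: [[0.368, 0.93, -0.0], [0.93, -0.368, -0.0], [-0.0, -0.0, -1.0]]
force: [-0.0, 0.5, 0.7]
opening: 0.093
grip_force: 0.0
```

Emit:
move_arm --series '[{"dx": -0.0785,"dy": 0.0208,"dz": 0,"wx": 0,"wy": 0,"wz": 0,"hand": -0.27},{"dx": -0.0785,"dy": 0.0208,"dz": 0,"wx": 0,"wy": 0,"wz": 0,"hand": -0.27},{"dx": -0.0785,"dy": 0.0208,"dz": 0,"wx": 0,"wy": 0,"wz": 0,"hand": -0.27},{"dx": -0.0785,"dy": 0.0208,"dz": 0,"wx": 0,"wy": 0,"wz": 0,"hand": -0.27},{"dx": -0.0785,"dy": 0.0208,"dz": 0,"wx": 0,"wy": 0,"wz": 0,"hand": -0.27},{"dx": -0.0785,"dy": 0.0208,"dz": 0,"wx": 0,"wy": 0,"wz": 0,"hand": -0.27},{"dx": -0.0785,"dy": 0.0208,"dz": 0,"wx": 0,"wy": 0,"wz": 0,"hand": -0.27},{"dx": -0.0785,"dy": 0.0208,"dz": 0,"wx": 0,"wy": 0,"wz": 0,"hand": -0.27},{"dx": -0.0785,"dy": 0.0208,"dz": 0,"wx": 0,"wy": 0,"wz": 0,"hand": -0.27},{"dx": -0.0785,"dy": 0.0208,"dz": 0,"wx": 0,"wy": 0,"wz": 0,"hand": -0.27}]'

```text
t: 3.18
eef_pos: [0.5016, -0.2035, 0.2706]
orientation: [[0.362, 0.932, -0.0], [0.932, -0.362, 0.0], [0.0, -0.0, -1.0]]
force: [1.0, 0.9, 0.6]
opening: 0.0351
grip_force: 0.0
```

Emit:
move_arm --series '[{"dx": -0.0785,"dy": 0.0208,"dz": 0,"wx": 0,"wy": 0,"wz": 0,"hand": -0.27},{"dx": -0.0785,"dy": 0.0208,"dz": 0,"wx": 0,"wy": 0,"wz": 0,"hand": -0.27},{"dx": 0,"dy": 0,"dz": 0,"wx": 0,"wy": 0,"wz": 0,"hand": -0.27}]'

```text
t: 3.43
eef_pos: [0.4906, -0.2911, 0.2712]
orientation: [[0.371, 0.929, 0.0], [0.929, -0.371, -0.005], [-0.004, 0.002, -1.0]]
force: [-0.2, -0.6, 0.7]
opening: 0.034
grip_force: 0.0
```

```bash
python3 - <<'E'
from h import *
np.set_printoptions(precision=4,suppress=True)
d=grab('wrist','w1');print(d['K'],d['pose']);
for p in [(.49,-.2824,.202),(.5166,-.2143,.162),(.602,-.2624,.155)]: print(proj(d,p,True))
s=bot.state();print(s['eef_pos'],s['opening'],s['joint_positions'])
E
```

```text
[[309.7069   0.     320.1406]
 [  0.     309.7069 199.0539]
 [  0.       0.       1.    ]] [[ 0.9286 -0.3552 -0.1071  0.5195]
 [-0.371  -0.8882 -0.2711 -0.2161]
 [ 0.0012  0.2915 -0.9566  0.4198]
 [ 0.      0.      0.      1.    ]]
[316.0249 207.04  ]
[315.6751 106.7727]
[426.1692 124.9538]
[ 0.4915 -0.2872  0.2707] 0.03404162454298797 [  3.5728  23.2249  29.4316 111.4868 -14.7498  48.9301  19.1284]
```

View pics/w1.png

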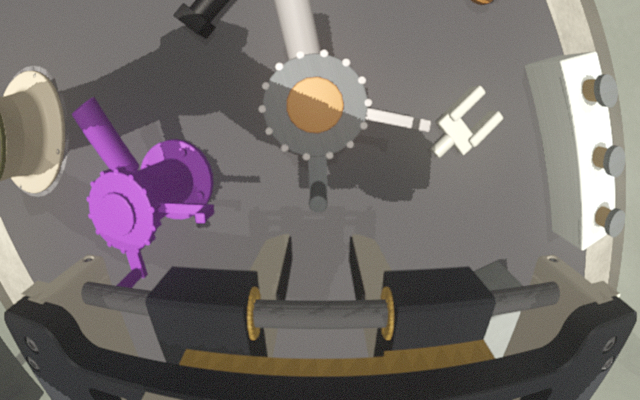

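The wrist view shows the cap at (316,104), the post's top at (318,203) and the mark tongue at (426,126). All are within a few pixels of the predictions.

```bash
cat >> h.py <<'E'
def delta(target, R=None, p=None):
    s=bot.state(); R=s['orientation'] if R is None else R; p=s['eef_pos'] if p is None else p
    v=R.T@(np.array(target)-p); return v/.5, np.linalg.norm(v)/.0417
E
python3 - <<'E'
from h import *
np.set_printoptions(precision=4,suppress=True)
d=load('w1');h=onz(d,316,104.2,.162,True);p=onz(d,318,203,.202,True);m=onz(d,426,126,.155,True)
for q in (p,m): v=q-h;print(q,np.hypot(*v[:2]),np.degrees(np.arctan2(v[1],v[0])))
print(h); s=bot.state(); print(s['eef_pos'],s['orientation']); print(delta((.490,-.2825,.184)))
E
```

```text
[ 0.4925 -0.28    0.202 ] 0.07212867766122864 -110.37543260919993
[ 0.6015 -0.2632  0.155 ] 0.09808905717937424 -31.20375922663327
[ 0.5176 -0.2124  0.162 ]
[ 0.4915 -0.2872  0.2707] [[ 0.369   0.9294 -0.0003]
 [ 0.9294 -0.369  -0.002 ]
 [-0.002   0.0004 -1.    ]]
(array([ 0.008 , -0.0063,  0.1734]), np.float64(2.082244619634224))
```

Emit:
move_arm --series '[{"dx": 0,"dy": 0,"dz": 0,"wx": 0,"wy": 0,"wz": 0,"hand": -0.27},{"dx": 0,"dy": 0,"dz": 0.045,"wx": 0,"wy": 0,"wz": 0,"hand": -0.27},{"dx": 0,"dy": 0,"dz": 0.045,"wx": 0,"wy": 0,"wz": 0,"hand": -0.27},{"dx": 0,"dy": 0,"dz": 0.045,"wx": 0,"wy": 0,"wz": 0,"hand": -0.27},{"dx": 0,"dy": 0,"dz": 0.039,"wx": 0,"wy": 0,"wz": 0,"hand": -0.27},{"dx": 0,"dy": 0,"dz": 0,"wx": 0,"wy": 0,"wz": 0,"hand": -0.484},{"dx": 0,"dy": 0,"dz": 0,"wx": 0,"wy": 0,"wz": 0,"hand": -0.484},{"dx": 0,"dy": 0,"dz": 0,"wx": 0,"wy": 0,"wz": 0,"hand": -0.484}]'

```text
t: 4.15
eef_pos: [0.4939, -0.2818, 0.1845]
orientation: [[0.361, 0.933, 0.001], [0.933, -0.361, -0.0], [0.0, 0.001, -1.0]]
force: [0.9, -0.4, 0.6]
opening: 0.0245
grip_force: 0.0
```

```bash
python3 - <<'E'
from h import *
np.set_printoptions(precision=4,suppress=True)
s=bot.state();print(s['eef_pos'],s['force'],s['opening'],s['joint_positions'])
# arc plan: tool from its angle to -25.5, per-row 6deg
H=np.array([.517,-.2135]);r=.073;v=s['eef_pos'][:2]-H;a0=np.degrees(np.arctan2(v[1],v[0]));print('ang',a0,np.hypot(*v))
y=np.degrees(np.arctan2(s['orientation'][1,1],s['orientation'][0,1]));print('yaw',y,'rel',y-a0)
E
```

```text
[ 0.4939 -0.2818  0.1845] [ 0.9323 -0.4259  0.6394] 0.024466702265008685 [  6.5907  29.2817  25.2826 116.3691 -19.686   38.3763  23.4865]
ang -108.66037688380162 0.07211516207327148
yaw -21.15505832316235 rel 87.50531856063927
```

Emit:
move_arm --series '[{"dx": 0.0008,"dy": 0.015,"dz": 0,"wx": 0,"wy": 0,"wz": -0.0328,"hand": -0.484},{"dx": 0.0008,"dy": 0.015,"dz": 0,"wx": 0,"wy": 0,"wz": -0.0328,"hand": -0.484},{"dx": 0.0008,"dy": 0.015,"dz": 0,"wx": 0,"wy": 0,"wz": -0.0328,"hand": -0.484},{"dx": 0.0008,"dy": 0.015,"dz": 0,"wx": 0,"wy": 0,"wz": -0.0328,"hand": -0.484},{"dx": 0,"dy": 0,"dz": 0,"wx": 0,"wy": 0,"wz": 0,"hand": -0.484},{"dx": 0,"dy": 0,"dz": 0,"wx": 0,"wy": 0,"wz": 0,"hand": -0.484}]'

```text
t: 4.65
eef_pos: [0.5233, -0.2874, 0.1848]
orientation: [[-0.039, 0.999, 0.002], [0.999, 0.039, -0.001], [-0.001, 0.002, -1.0]]
force: [-0.4, -0.2, -0.3]
opening: 0.0241
grip_force: 0.0
```

```bash
cat > a.py <<'E'
from h import *
np.set_printoptions(precision=4,suppress=True)
s=bot.state();print(s['eef_pos'],s['force'],s['opening'],s['joint_positions'])
H=np.array([.517,-.2135]);v=s['eef_pos'][:2]-H;a0=np.degrees(np.arctan2(v[1],v[0]));print('ang',a0,np.hypot(*v))
y=np.degrees(np.arctan2(s['orientation'][1,1],s['orientation'][0,1]));print('yaw',y,'rel',y-a0)
E
python3 a.py
```

```text
[ 0.5233 -0.2874  0.1848] [-0.3822 -0.2398 -0.2985] 0.024114961462953857 [ 10.8955  30.0155  18.2575 112.518  -14.2989  39.4958  40.1779]
ang -85.14327972330791 0.07419336902812733
yaw 2.2318770180501173 rel 87.37515674135803
```

Emit:
move_arm --series '[{"dx": 0.0012,"dy": 0.015,"dz": 0,"wx": 0,"wy": 0,"wz": -0.0328,"hand": -0.484},{"dx": 0.0012,"dy": 0.015,"dz": 0,"wx": 0,"wy": 0,"wz": -0.0328,"hand": -0.484},{"dx": 0.0012,"dy": 0.015,"dz": 0,"wx": 0,"wy": 0,"wz": -0.0328,"hand": -0.484},{"dx": 0.0012,"dy": 0.015,"dz": 0,"wx": 0,"wy": 0,"wz": -0.0328,"hand": -0.484},{"dx": 0.0012,"dy": 0.015,"dz": 0,"wx": 0,"wy": 0,"wz": -0.0328,"hand": -0.484},{"dx": 0.0012,"dy": 0.015,"dz": 0,"wx": 0,"wy": 0,"wz": -0.0328,"hand": -0.484},{"dx": 0.0012,"dy": 0.015,"dz": 0,"wx": 0,"wy": 0,"wz": -0.0328,"hand": -0.484},{"dx": 0.0012,"dy": 0.015,"dz": 0,"wx": 0,"wy": 0,"wz": -0.0328,"hand": -0.484},{"dx": 0,"dy": 0,"dz": 0,"wx": 0,"wy": 0,"wz": 0,"hand": -0.484}]'

```text
t: 5.4
eef_pos: [0.5753, -0.2596, 0.1844]
orientation: [[-0.763, 0.646, 0.001], [0.646, 0.763, -0.0], [-0.001, 0.001, -1.0]]
force: [-0.9, -0.4, -1.0]
opening: 0.0242
grip_force: 0.0
```

```bash
python3 a.py
```

```text
[ 0.5753 -0.2596  0.1844] [-0.8708 -0.3932 -0.9708] 0.024215009257903812 [ 16.1152  31.1946   4.5091 107.4609  -3.5363  41.3916  72.378 ]
ang -38.349852741908364 0.0743594400659409
yaw 49.75259904681737 rel 88.10245178872574
```

Emit:
move_arm --series '[{"dx": 0.0015,"dy": 0.0156,"dz": 0,"wx": 0,"wy": 0,"wz": -0.034,"hand": -0.484},{"dx": 0.0015,"dy": 0.0156,"dz": 0,"wx": 0,"wy": 0,"wz": -0.034,"hand": -0.484},{"dx": 0,"dy": 0,"dz": 0,"wx": 0,"wy": 0,"wz": 0,"hand": -0.484},{"dx": 0,"dy": 0,"dz": 0,"wx": 0,"wy": 0,"wz": 0,"hand": -0.484},{"dx": 0,"dy": 0,"dz": 0,"wx": 0,"wy": 0,"wz": 0,"hand": -0.484},{"dx": 0,"dy": 0,"dz": 0,"wx": 0,"wy": 0,"wz": 0,"hand": -0.484}]'

```text
t: 5.9
eef_pos: [0.5823, -0.2472, 0.1837]
orientation: [[-0.88, 0.475, -0.0], [0.475, 0.88, -0.0], [0.0, -0.0, -1.0]]
force: [-0.4, -0.4, 0.0]
opening: 0.0236
grip_force: 0.0
```

```bash
python3 a.py; python3 -c "
from h import *
d=grab('wrist','w2'); im=cv2.imread('pics/w2.png'); print(proj(d,(.517,-.2135,.162),True),proj(d,(.5802,-.25,.202),True),proj(d,(.602,-.2624,.155),True))
cv2.imwrite('pics/w2c.png',cv2.resize(im[40:290,200:440],(768,600+200))[:600])"
```

```text
[ 0.5823 -0.2472  0.1837] [-0.3947 -0.3607  0.0251] 0.023609753621879552 [ 17.0876  31.3076   1.152  107.0738  -0.8797  41.6459  80.3379]
ang -27.318143025299094 0.07351691546453588
yaw 61.60848321423765 rel 88.92662623953674
[318.68295015 122.41058029] [314.30363095 279.76810219] [315.0016682  274.87425906]
```

View pics/w2c.png

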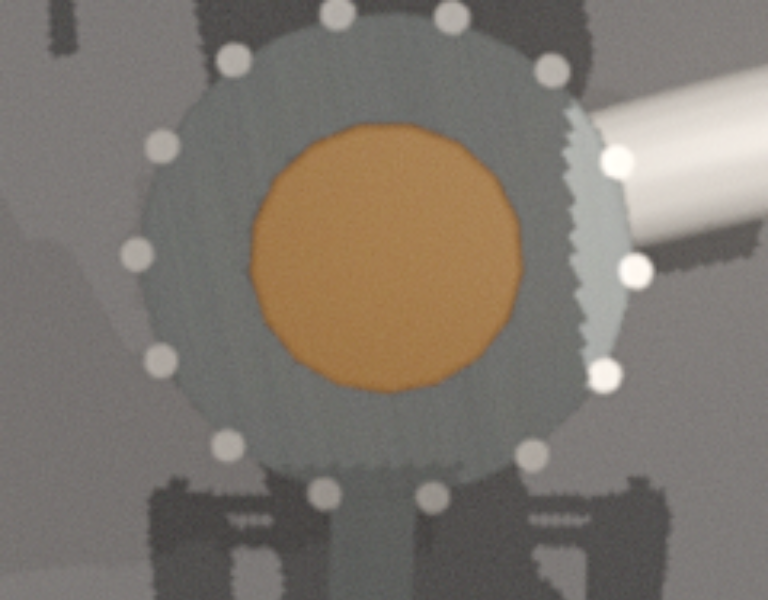

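Emit:
move_arm --series '[{"dx": 0.0002,"dy": 0.005,"dz": 0,"wx": 0,"wy": 0,"wz": -0.011,"hand": -0.484},{"dx": 0,"dy": 0,"dz": 0,"wx": 0,"wy": 0,"wz": 0,"hand": -0.484},{"dx": 0,"dy": 0,"dz": 0,"wx": 0,"wy": 0,"wz": 0,"hand": -0.484},{"dx": 0,"dy": -0.004,"dz": 0,"wx": 0,"wy": 0,"wz": 0,"hand": -0.3},{"dx": 0,"dy": 0,"dz": 0,"wx": 0,"wy": 0,"wz": 0,"hand": -0.3},{"dx": 0,"dy": 0,"dz": -0.04,"wx": 0,"wy": 0,"wz": 0,"hand": -0.3},{"dx": 0,"dy": 0,"dz": -0.07,"wx": 0,"wy": 0,"wz": 0,"hand": -0.3},{"dx": 0,"dy": 0,"dz": -0.07,"wx": 0,"wy": 0,"wz": 0,"hand": -0.3},{"dx": 0,"dy": 0,"dz": -0.04,"wx": 0,"wy": 0,"wz": 0,"hand": 1},{"dx": 0,"dy": 0,"dz": 0,"wx": 0,"wy": 0,"wz": 0,"hand": 1}]'

```text
t: 6.78
eef_pos: [0.5848, -0.2474, 0.2986]
orientation: [[-0.897, 0.442, 0.007], [0.442, 0.897, -0.002], [-0.008, 0.001, -1.0]]
force: [-0.1, 0.1, 0.0]
opening: 0.0416
grip_force: 0.0
```

```bash
python3 a.py; python3 -c "
from h import *
d=grab('wrist','w3'); im=cv2.imread('pics/w3.png')
cv2.imwrite('pics/w3c.png',cv2.resize(im[20:320,160:480],(640,600)))
s=bot.state()
print(s['orientation'])
t=np.array([.671,.177,.25]);print(delta(t))"
```

```text
[ 0.5848 -0.2474  0.2986] [-0.0967  0.0841  0.0453] 0.04155509557367591 [ 17.1468  24.3336   0.9569 100.4515  -0.4794  54.7834  82.0887]
ang -26.538404692011643 0.07582838320572892
yaw 63.796783306109205 rel 90.33518799812084
[[-8.97310753e-01  4.41377355e-01  4.40945903e-03]
 [ 4.41375588e-01  8.97321335e-01 -1.41886046e-03]
 [-4.58295454e-03  6.73068821e-04 -9.99989272e-01]]
(array([0.21842701, 0.83759748, 0.09177235]), np.float64(10.437180246481732))
```

View pics/w3c.png

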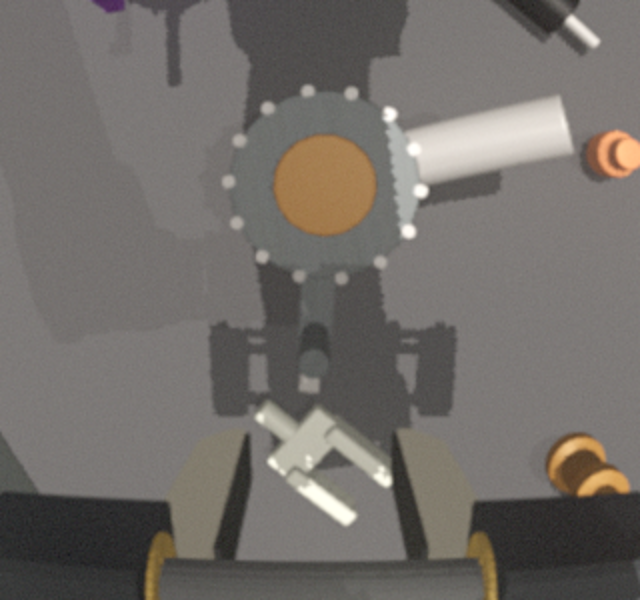

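The ring's post (314,360 in the crop) stands in line with the tongue (309,383), so it's locked. Next I'll move above the rod.

Emit:
move_arm --series '[{"dx": 0.0199,"dy": 0.0761,"dz": 0.0083,"wx": 0,"wy": 0,"wz": 0,"hand": 1},{"dx": 0.0199,"dy": 0.0761,"dz": 0.0083,"wx": 0,"wy": 0,"wz": 0,"hand": 1},{"dx": 0.0199,"dy": 0.0761,"dz": 0.0083,"wx": 0,"wy": 0,"wz": 0,"hand": 1},{"dx": 0.0199,"dy": 0.0761,"dz": 0.0083,"wx": 0,"wy": 0,"wz": 0,"hand": 1},{"dx": 0.0199,"dy": 0.0761,"dz": 0.0083,"wx": 0,"wy": 0,"wz": 0,"hand": 1},{"dx": 0.0199,"dy": 0.0761,"dz": 0.0083,"wx": 0,"wy": 0,"wz": 0,"hand": 1},{"dx": 0.0199,"dy": 0.0761,"dz": 0.0083,"wx": 0,"wy": 0,"wz": 0,"hand": 1},{"dx": 0.0199,"dy": 0.0761,"dz": 0.0083,"wx": 0,"wy": 0,"wz": 0,"hand": 1},{"dx": 0.0199,"dy": 0.0761,"dz": 0.0083,"wx": 0,"wy": 0,"wz": 0,"hand": 1},{"dx": 0.0199,"dy": 0.0761,"dz": 0.0083,"wx": 0,"wy": 0,"wz": 0,"hand": 1}]'

```text
t: 7.67
eef_pos: [0.6609, 0.1407, 0.2503]
orientation: [[-0.897, 0.441, -0.002], [0.441, 0.897, -0.001], [0.002, -0.001, -1.0]]
force: [1.0, -0.7, -0.9]
opening: 0.0929
grip_force: 0.0
```

Emit:
move_arm --series '[{"dx": 0,"dy": 0,"dz": 0,"wx": 0,"wy": 0,"wz": 0.0366,"hand": 1},{"dx": 0,"dy": 0,"dz": 0,"wx": 0,"wy": 0,"wz": 0.0366,"hand": 1},{"dx": 0,"dy": 0,"dz": 0,"wx": 0,"wy": 0,"wz": 0.0366,"hand": 1},{"dx": 0,"dy": 0,"dz": 0,"wx": 0,"wy": 0,"wz": 0.0366,"hand": 1},{"dx": 0,"dy": 0,"dz": 0,"wx": 0,"wy": 0,"wz": 0.0366,"hand": 1},{"dx": 0,"dy": 0,"dz": 0,"wx": 0,"wy": 0,"wz": 0.0366,"hand": 1},{"dx": 0,"dy": 0,"dz": 0,"wx": 0,"wy": 0,"wz": 0.0366,"hand": 1},{"dx": 0,"dy": 0,"dz": 0,"wx": 0,"wy": 0,"wz": 0.0366,"hand": 1},{"dx": 0,"dy": 0,"dz": 0,"wx": 0,"wy": 0,"wz": 0.0366,"hand": 1},{"dx": 0,"dy": 0,"dz": 0,"wx": 0,"wy": 0,"wz": 0,"hand": 1}]'

```text
t: 8.5
eef_pos: [0.6608, 0.139, 0.2504]
orientation: [[-0.074, 0.997, -0.002], [0.997, 0.074, -0.001], [-0.001, -0.002, -1.0]]
force: [-0.4, 0.1, 0.3]
opening: 0.0929
grip_force: 0.0
```

```bash
python3 -c "
from h import *
np.set_printoptions(precision=4,suppress=True)
s=bot.state();print(s['eef_pos'],s['orientation'],s['joint_positions'])
d=grab('wrist','w4');w=load('w3')
H=onz(w,160+325/2,20+185/2,.162,True);m=onz(w,442,82.5,.15,True);v=m-H;print('H',H,'mouth',m,np.hypot(*v[:2]),np.degrees(np.arctan2(v[1],v[0])))
a=onz(w,160+565/2,20+97/2,.16,True)
for p in [(.671,.177,.09),(.6817,.0434,.09),(.667,.2299,.09)]: print(proj(d,p,True))
"
```

```text
[0.6608 0.139  0.2504] [[-0.0741  0.9972 -0.0022]
 [ 0.9972  0.0741 -0.0011]
 [-0.0009 -0.0022 -1.    ]] [-26.4846  30.6605  15.1783  98.3904  -9.6665  52.3661  -3.141 ]
H [ 0.5168 -0.2119  0.162 ] mouth [ 0.538  -0.0904  0.15  ] 0.12332226235450196 80.0886429858799
[334.5528 151.5368]
[333.4947 269.6576]
[334.8183  98.7263]
```

View pics/w4.png

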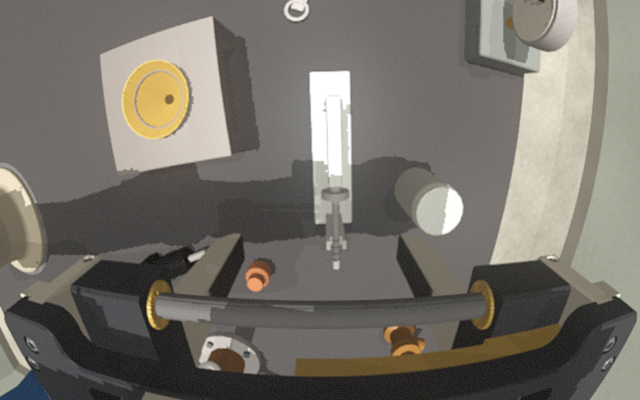

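The wrist view shows the rod's handle rear at (334,96), the collar at (335,192) and the tip at (336.5,267). The funnel is at (156,99).

```bash
python3 -c "
from h import *
np.set_printoptions(precision=4,suppress=True)
d=load('w4')
t=onz(d,336.5,267,.09,True);c=onz(d,335.3,193,.095,True);b=onz(d,334,96,.102,True)
u=t-b;u/=np.linalg.norm(u[:2]);print(t,c,b,np.linalg.norm((t-b)[:2]),np.degrees(np.arctan2(u[1],u[0])),'orig',t-.134*u,b+.055*u)
u=np.array([np.cos(np.radians(-85)),np.sin(np.radians(-85)),0])
# funnel by colour
im=cv2.imread('pics/w4.png');h=cv2.cvtColor(im,cv2.COLOR_BGR2HSV)
m=cv2.inRange(h,(18,120,120),(32,255,255));m[180:]=0;k,_=cv2.findContours(m,0,2);k=max(k,key=cv2.contourArea);e=cv2.fitEllipse(cv2.convexHull(k));print('funnel',e,onz(d,*e[0],.1,True))
print(delta((.6722,.1765,.15)))
"
```

```text
[0.6848 0.0471 0.09  ] [0.6751 0.1353 0.095 ] [0.6655 0.232  0.102 ] 0.18590002290026744 -84.053717133457 orig [0.6709 0.1804 0.0986] [0.6712 0.1773 0.0984]
funnel ((154.9678192138672, 99.05221557617188), (64.5074234008789, 78.00971984863281), 9.209023475646973) [0.4793 0.2254 0.1   ]
(array([0.073 , 0.0292, 0.2012]), np.float64(2.5902705736388523))
```

Emit:
move_arm --series '[{"dx": 0.0763,"dy": 0.0261,"dz": 0,"wx": 0,"wy": 0,"wz": -0.004,"hand": 0},{"dx": 0,"dy": 0,"dz": 0.04,"wx": 0,"wy": 0,"wz": 0,"hand": 0},{"dx": 0,"dy": 0,"dz": 0.065,"wx": 0,"wy": 0,"wz": 0,"hand": -0.1},{"dx": 0,"dy": 0,"dz": 0.065,"wx": 0,"wy": 0,"wz": 0,"hand": -0.1},{"dx": 0,"dy": 0,"dz": 0.065,"wx": 0,"wy": 0,"wz": 0,"hand": -0.1},{"dx": 0,"dy": 0,"dz": 0.045,"wx": 0,"wy": 0,"wz": 0,"hand": -0.1},{"dx": 0,"dy": 0,"dz": 0.0447,"wx": 0,"wy": 0,"wz": 0,"hand": -0.1},{"dx": 0,"dy": 0,"dz": 0,"wx": 0,"wy": 0,"wz": 0,"hand": -0.1},{"dx": 0,"dy": 0,"dz": 0,"wx": 0,"wy": 0,"wz": 0,"hand": -0.1}]'

```text
t: 9.3
eef_pos: [0.6706, 0.1776, 0.0884]
orientation: [[-0.094, 0.996, -0.003], [0.996, 0.094, -0.001], [-0.001, -0.003, -1.0]]
force: [-0.1, 0.4, 0.0]
opening: 0.0426
grip_force: 0.0
```

```bash
python3 -c "
from h import *
np.set_printoptions(precision=4,suppress=True)
s=bot.state();print(s['eef_pos'],s['force'],s['orientation'])
d=grab('wrist','w5');im=cv2.imread('pics/w5.png');cv2.imwrite('pics/w5c.png',im[60:400,180:500])
for p in [(.671,.178,.102),(.6827,.0445,.09),(.6662,.2328,.102)]: print(proj(d,p,True))
"
```

```text
[0.6706 0.1776 0.0884] [-0.1202  0.3779  0.0111] [[-0.0942  0.9955 -0.003 ]
 [ 0.9956  0.0942 -0.0009]
 [-0.0006 -0.0031 -1.    ]]
[322.9034 273.8383]
[320.7953 408.3779]
[324.1336 164.9593]
```

View pics/w5c.png

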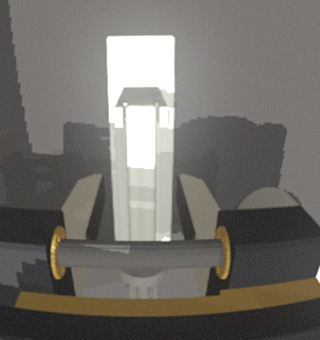

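The handle is centred between the fingers (rear top edge at crop (143,106), predicted row 165). I'll close and lift.

Emit:
move_arm --series '[{"dx": 0,"dy": 0,"dz": 0,"wx": 0,"wy": 0,"wz": 0,"hand": -1},{"dx": 0,"dy": 0,"dz": 0,"wx": 0,"wy": 0,"wz": 0,"hand": -1},{"dx": 0,"dy": 0,"dz": 0,"wx": 0,"wy": 0,"wz": 0,"hand": -1},{"dx": 0,"dy": 0,"dz": 0,"wx": 0,"wy": 0,"wz": 0,"hand": -1},{"dx": 0,"dy": 0,"dz": 0,"wx": 0,"wy": 0,"wz": 0,"hand": -1},{"dx": 0,"dy": 0,"dz": -0.02,"wx": 0,"wy": 0,"wz": 0,"hand": -1},{"dx": 0,"dy": 0,"dz": -0.02,"wx": 0,"wy": 0,"wz": 0,"hand": -1},{"dx": 0,"dy": 0,"dz": -0.04,"wx": 0,"wy": 0,"wz": 0,"hand": -1},{"dx": 0,"dy": 0,"dz": -0.05,"wx": 0,"wy": 0,"wz": 0,"hand": -1},{"dx": 0,"dy": 0,"dz": -0.05,"wx": 0,"wy": 0,"wz": 0,"hand": -1}]'

```text
t: 10.18
eef_pos: [0.6713, 0.1779, 0.1814]
orientation: [[-0.092, 0.996, -0.0], [0.996, 0.092, -0.0], [-0.0, -0.0, -1.0]]
force: [1.0, 0.6, -1.0]
opening: 0.0134
grip_force: 30.0
```

Emit:
move_arm --series '[{"dx": 0,"dy": 0,"dz": -0.05,"wx": 0,"wy": 0,"wz": 0,"hand": -1},{"dx": 0,"dy": 0,"dz": -0.05,"wx": 0,"wy": 0,"wz": 0,"hand": -1},{"dx": 0,"dy": 0,"dz": -0.02,"wx": 0,"wy": 0,"wz": 0,"hand": -1},{"dx": 0,"dy": 0,"dz": 0,"wx": 0,"wy": 0,"wz": 0,"hand": -1},{"dx": 0,"dy": 0,"dz": 0,"wx": 0,"wy": 0,"wz": 0,"hand": -1}]'

```text
t: 10.6
eef_pos: [0.6713, 0.1781, 0.2399]
orientation: [[-0.092, 0.996, 0.001], [0.996, 0.092, 0.0], [0.0, 0.001, -1.0]]
force: [-0.2, 0.2, -1.3]
opening: 0.0139
grip_force: 30.0
```

```bash
python3 -c "
from h import *
np.set_printoptions(precision=4,suppress=True)
s=bot.state();print(s['eef_pos'],s['force'],s['opening'],s['grip_force'],s['orientation'])
d=grab('top','t2');e=grab('side','s2');p=s['eef_pos']-.002*s['orientation'][:,2];u=-s['orientation'][:,0]
for x in (-.055,.049,.134): print(proj(d,p+u*x),proj(e,p+u*x))
A=cv2.imread('pics/t2.png');B=cv2.imread('pics/s2.png')
c=lambda im,q:cv2.resize(cv2.getRectSubPix(im,(100,100),(float(q[0]),float(q[1]))),(400,400),interpolation=cv2.INTER_CUBIC)
cv2.imwrite('pics/rod2.png',np.hstack([c(A,proj(d,p+u*.09)),c(B,proj(e,p+u*.09))]))
print(proj(d,p+u*.09),proj(e,p+u*.09))
"
```

```text
[0.6713 0.1781 0.2399] [-0.2305  0.1884 -1.2938] 0.013852319718825603 29.975201189517975 [[-0.092   0.9958  0.0005]
 [ 0.9958  0.092   0.0003]
 [ 0.0003  0.0005 -1.    ]]
[231.2522 137.3076] [337.9945 120.0579]
[284.4624 134.2189] [348.8047 141.0578]
[327.3504 131.7293] [358.5284 159.9472]
[305.2163 133.0141] [353.3877 149.9607]
```

View pics/rod2.png

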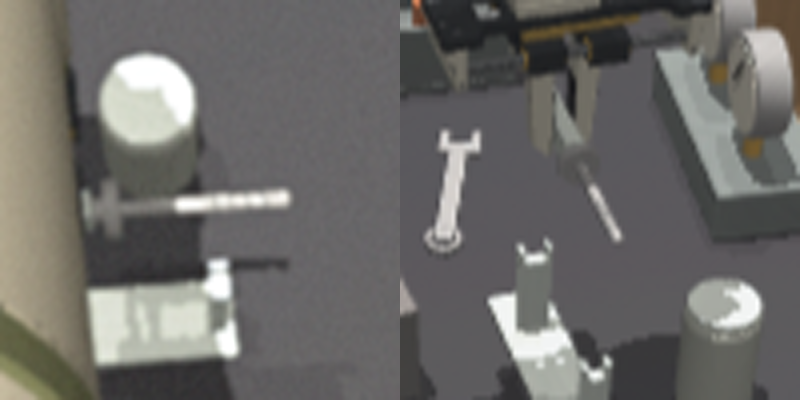

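The rod is held as predicted: tip at top (327.7,132.5) against 327.4,131.7, and side (358.4,160.0) against 358.5,159.9. Next I'll turn and tilt it to line up with the tube.

Emit:
move_arm --series '[{"dx": 0,"dy": 0,"dz": 0,"wx": 0,"wy": 0,"wz": 0.0283,"hand": -1},{"dx": 0,"dy": 0,"dz": 0,"wx": 0,"wy": 0,"wz": 0.0283,"hand": -1},{"dx": 0,"dy": 0,"dz": 0,"wx": 0,"wy": 0,"wz": 0.0284,"hand": -1},{"dx": 0,"dy": 0,"dz": 0,"wx": 0,"wy": 0.0347,"wz": 0,"hand": -1},{"dx": 0,"dy": 0,"dz": 0,"wx": 0,"wy": 0.0347,"wz": 0,"hand": -1},{"dx": 0,"dy": 0,"dz": 0,"wx": 0,"wy": 0.0347,"wz": 0,"hand": -1},{"dx": 0,"dy": 0,"dz": 0,"wx": 0,"wy": 0.0348,"wz": 0,"hand": -1},{"dx": 0,"dy": 0,"dz": 0,"wx": 0,"wy": 0,"wz": 0,"hand": -1},{"dx": 0,"dy": 0,"dz": 0,"wx": 0,"wy": 0,"wz": 0,"hand": -1},{"dx": 0,"dy": 0,"dz": 0,"wx": 0,"wy": 0,"wz": 0,"hand": -1}]'

```text
t: 11.53
eef_pos: [0.6711, 0.1779, 0.2386]
orientation: [[0.159, 0.985, 0.072], [0.893, -0.174, 0.415], [0.421, -0.002, -0.907]]
force: [-1.7, 0.6, -1.6]
opening: 0.0137
grip_force: 30.0
```

```bash
cat > b.py <<'E'
from h import *
np.set_printoptions(precision=4,suppress=True)
s=bot.state();R=s['orientation'];print(s['eef_pos'],s['force'],s['opening'],s['joint_positions']);print(R)
M=np.array([.538,-.091,.15]);t=np.array([.1574,.8925,.4226])
from scipy.spatial.transform import Rotation as Ro
y=np.array([.985,-.1737,0]);W=np.c_[t,y,np.cross(t,y)]
print('rot err /180',Ro.from_matrix(R.T@W).as_rotvec()/np.pi)
o=s['eef_pos']-.002*R[:,2];tip=o-.134*R[:,0];print('tip',tip,'in tool frame rel mouth mm',R.T@(tip-M)*1e3)
for g in (.03,.0,-.085): print(g,delta(M+t*(.134+g)+.002*W[:,2]))
E
python3 b.py
```

```text
[0.6711 0.1779 0.2386] [-1.6551  0.5958 -1.5859] 0.01367439936701383 [ -9.7444  30.7239   1.2808 103.5962 -36.5566  43.4757   7.7167]
[[ 0.1592  0.9847  0.0716]
 [ 0.893  -0.1745  0.415 ]
 [ 0.4211 -0.0021 -0.907 ]]
rot err /180 [-0.0005  0.0005 -0.0005]
tip [0.6497 0.0574 0.184 ] in tool frame rel mouth mm [164.605   83.983   38.7605]
0.03 (array([-0.2692, -0.1685, -0.0781]), np.float64(3.92154566716347))
0.0 (array([-0.3292, -0.1684, -0.078 ]), np.float64(4.5313810886589145))
-0.085 (array([-0.4992, -0.1681, -0.0777]), np.float64(6.38434886226204))
```

Emit:
move_arm --series '[{"dx": -0.0449,"dy": -0.0281,"dz": -0.013,"wx": 0,"wy": 0,"wz": 0,"hand": -1},{"dx": -0.0449,"dy": -0.0281,"dz": -0.013,"wx": 0,"wy": 0,"wz": 0,"hand": -1},{"dx": -0.0449,"dy": -0.0281,"dz": -0.013,"wx": 0,"wy": 0,"wz": 0,"hand": -1},{"dx": -0.0449,"dy": -0.0281,"dz": -0.013,"wx": 0,"wy": 0,"wz": 0,"hand": -1},{"dx": -0.0449,"dy": -0.0281,"dz": -0.013,"wx": 0,"wy": 0,"wz": 0,"hand": -1},{"dx": -0.0449,"dy": -0.0281,"dz": -0.013,"wx": 0,"wy": 0,"wz": 0,"hand": -1},{"dx": 0,"dy": 0,"dz": 0,"wx": 0,"wy": 0,"wz": 0,"hand": -1},{"dx": 0,"dy": 0,"dz": 0,"wx": 0,"wy": 0,"wz": 0,"hand": -1},{"dx": 0,"dy": 0,"dz": 0,"wx": 0,"wy": 0,"wz": 0,"hand": -1},{"dx": 0,"dy": 0,"dz": 0,"wx": 0,"wy": 0,"wz": 0,"hand": -1}]'

```text
t: 12.37
eef_pos: [0.5651, 0.0584, 0.2184]
orientation: [[0.155, 0.985, 0.073], [0.893, -0.171, 0.416], [0.423, 0.001, -0.906]]
force: [-0.1, -0.8, -0.9]
opening: 0.0138
grip_force: 30.0
```

```bash
python3 b.py; python3 -c "
from h import *
np.set_printoptions(precision=4,suppress=True)
M=np.array([.538,-.091,.15]);t=np.array([.1574,.8925,.4226])
s=bot.state();R=s['orientation'];tip=s['eef_pos']-.002*R[:,2]-.134*R[:,0]
out=[]
for n in ('top','side'):
    d=grab(n,n+'3');q=proj(d,M);print(n,'M',q,'tip',proj(d,tip),'inner',proj(d,M-.06*t))
    im=cv2.imread(f'pics/{n}3.png');out.append(cv2.resize(cv2.getRectSubPix(im,(80,80),tuple(map(float,np.round(q)))),(400,400),interpolation=cv2.INTER_CUBIC))
cv2.imwrite('pics/ins.png',np.hstack(out))"
```

```text
[0.5651 0.0584 0.2184] [-0.1263 -0.8464 -0.9029] 0.01384850914941157 [  2.9185  25.7707  -1.2305 117.7026 -39.7072  39.9354  23.6755]
[[ 0.1546  0.9853  0.0728]
 [ 0.8929 -0.1709  0.4165]
 [ 0.4228  0.0006 -0.9062]]
rot err /180 [-0.0002 -0.0001  0.0009]
tip [ 0.5442 -0.0621  0.1635] in tool frame rel mouth mm [32.5102  1.1676  0.2588]
0.03 (array([-0.005 , -0.0014, -0.0004]), np.float64(0.06296134490694553))
0.0 (array([-0.065 , -0.0016, -0.0005]), np.float64(0.7800211831688022))
-0.085 (array([-0.235 , -0.0021, -0.0005]), np.float64(2.818165603590701))
top M [385.8271 211.5542] tip [373.8095 207.6525] inner [406.9698 217.5612]
side M [312.8429 227.4252] tip [313.36   215.4102] inner [312.6577 250.2541]
```

View pics/ins.png

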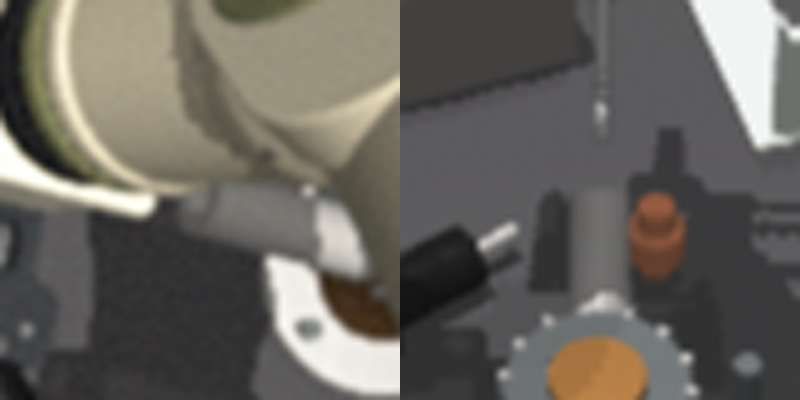

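The side view shows the tip at about (313.4,214) in line with the tube's centre column 313.0, with the mouth edge at row 224.4. The top view is mostly hidden by the arm. Lateral alignment is within about 1 mm, so I'll start the insertion slowly.

Emit:
move_arm --series '[{"dx": -0.02,"dy": -0.001,"dz": 0,"wx": 0,"wy": 0,"wz": 0,"hand": -1},{"dx": -0.02,"dy": -0.001,"dz": 0,"wx": 0,"wy": 0,"wz": 0,"hand": -1},{"dx": -0.01,"dy": 0,"dz": 0,"wx": 0,"wy": 0,"wz": 0,"hand": -1},{"dx": -0.01,"dy": 0,"dz": 0,"wx": 0,"wy": 0,"wz": 0,"hand": -1},{"dx": -0.01,"dy": 0,"dz": 0,"wx": 0,"wy": 0,"wz": 0,"hand": -1},{"dx": -0.01,"dy": 0,"dz": 0,"wx": 0,"wy": 0,"wz": 0,"hand": -1},{"dx": -0.01,"dy": 0,"dz": 0,"wx": 0,"wy": 0,"wz": 0,"hand": -1},{"dx": -0.005,"dy": 0,"dz": 0,"wx": 0,"wy": 0,"wz": 0,"hand": -1},{"dx": 0,"dy": 0,"dz": 0,"wx": 0,"wy": 0,"wz": 0,"hand": -1}]'

```text
t: 13.22
eef_pos: [0.5557, 0.0133, 0.1979]
orientation: [[0.159, 0.985, 0.074], [0.892, -0.175, 0.416], [0.422, -0.0, -0.906]]
force: [0.1, 0.2, -0.5]
opening: 0.0135
grip_force: 30.0
```

```bash
python3 b.py
```

```text
[0.5557 0.0133 0.1979] [ 0.1114  0.1574 -0.5082] 0.01346814398634273 [  7.8638  27.3736  -1.4361 118.8723 -40.2824  39.4915  29.3505]
[[ 0.1588  0.9845  0.0737]
 [ 0.8924 -0.1751  0.4159]
 [ 0.4224 -0.0003 -0.9064]]
rot err /180 [ 0.0001  0.0001 -0.0005]
tip [ 0.5343 -0.1071  0.1431] in tool frame rel mouth mm [-17.8909  -0.8171  -0.6801]
0.03 (array([0.0958, 0.0012, 0.0013]), np.float64(1.1485048097528243))
0.0 (array([0.0358, 0.0012, 0.0013]), np.float64(0.4294668477636234))
-0.085 (array([-0.1342,  0.0015,  0.0013]), np.float64(1.6095475088493392))
```

Emit:
move_arm --series '[{"dx": -0.012,"dy": 0.001,"dz": 0.001,"wx": 0,"wy": 0,"wz": 0,"hand": -1},{"dx": -0.012,"dy": 0,"dz": 0,"wx": 0,"wy": 0,"wz": 0,"hand": -1},{"dx": -0.012,"dy": 0,"dz": 0,"wx": 0,"wy": 0,"wz": 0,"hand": -1},{"dx": -0.012,"dy": 0,"dz": 0,"wx": 0,"wy": 0,"wz": 0,"hand": -1},{"dx": -0.012,"dy": 0,"dz": 0,"wx": 0,"wy": 0,"wz": 0,"hand": -1},{"dx": -0.012,"dy": 0,"dz": 0,"wx": 0,"wy": 0,"wz": 0,"hand": -1},{"dx": -0.012,"dy": 0,"dz": 0,"wx": 0,"wy": 0,"wz": 0,"hand": -1},{"dx": -0.012,"dy": 0,"dz": 0,"wx": 0,"wy": 0,"wz": 0,"hand": -1},{"dx": -0.012,"dy": 0,"dz": 0,"wx": 0,"wy": 0,"wz": 0,"hand": -1},{"dx": 0,"dy": 0,"dz": 0,"wx": 0,"wy": 0,"wz": 0,"hand": -1}]'

```text
t: 14.05
eef_pos: [0.5475, -0.0355, 0.1742]
orientation: [[0.159, 0.984, 0.074], [0.892, -0.176, 0.416], [0.422, -0.0, -0.907]]
force: [-0.2, 0.1, -1.1]
opening: 0.0137
grip_force: 30.0
```

```bash
python3 b.py
```

```text
[ 0.5475 -0.0355  0.1742] [-0.2452  0.1099 -1.0767] 0.013694142803171118 [ 13.0886  29.6629  -1.5067 119.2913 -40.4291  39.2187  35.2456]
[[ 0.1595  0.9844  0.0737]
 [ 0.8924 -0.1757  0.4156]
 [ 0.4221 -0.0005 -0.9066]]
rot err /180 [ 0.0001  0.0002 -0.0007]
tip [ 0.526  -0.1559  0.1195] in tool frame rel mouth mm [-72.697   -0.3673  -0.1925]
0.03 (array([0.2054, 0.0001, 0.0002]), np.float64(2.4626263288714534))
0.0 (array([0.1454, 0.0002, 0.0002]), np.float64(1.7432339429401162))
-0.085 (array([-0.0246,  0.0005,  0.0003]), np.float64(0.29514863744301406))
```

Emit:
move_arm --series '[{"dx": -0.004,"dy": 0,"dz": 0,"wx": 0,"wy": 0,"wz": 0,"hand": -1},{"dx": -0.004,"dy": 0,"dz": 0,"wx": 0,"wy": 0,"wz": 0,"hand": -1},{"dx": -0.004,"dy": 0,"dz": 0,"wx": 0,"wy": 0,"wz": 0,"hand": -1},{"dx": -0.004,"dy": 0,"dz": 0,"wx": 0,"wy": 0,"wz": 0,"hand": -1},{"dx": -0.004,"dy": 0,"dz": 0,"wx": 0,"wy": 0,"wz": 0,"hand": -1},{"dx": -0.003,"dy": 0,"dz": 0,"wx": 0,"wy": 0,"wz": 0,"hand": -1},{"dx": 0,"dy": 0,"dz": 0,"wx": 0,"wy": 0,"wz": 0,"hand": -1},{"dx": 0,"dy": 0,"dz": 0,"wx": 0,"wy": 0,"wz": 0,"hand": -1}]'

```text
t: 14.72
eef_pos: [0.546, -0.0443, 0.17]
orientation: [[0.158, 0.985, 0.074], [0.892, -0.174, 0.416], [0.423, 0.0, -0.906]]
force: [0.6, 0.4, -0.4]
opening: 0.0139
grip_force: 30.0
```

```bash
python3 b.py
```

```text
[ 0.546  -0.0443  0.17  ] [ 0.6307  0.4022 -0.432 ] 0.013887060844959892 [ 14.0764  30.1146  -1.5564 119.2889 -40.4078  39.2087  36.3659]
[[ 0.1579  0.9847  0.0737]
 [ 0.8924 -0.1742  0.4161]
 [ 0.4226  0.0001 -0.9063]]
rot err /180 [ 0.0001 -0.     -0.0001]
tip [ 0.5247 -0.1647  0.1152] in tool frame rel mouth mm [-82.6258  -0.213   -0.1022]
0.03 (array([0.2252, 0.0003, 0.0002]), np.float64(2.700706623092811))
0.0 (array([0.1652, 0.0003, 0.0002]), np.float64(1.9813120874002799))
-0.085 (array([-0.0048,  0.0004,  0.0002]), np.float64(0.05721655887145138))
```

Emit:
move_arm --series '[{"dx": -0.002,"dy": 0,"dz": 0,"wx": 0,"wy": 0,"wz": 0,"hand": -1},{"dx": -0.002,"dy": 0,"dz": 0,"wx": 0,"wy": 0,"wz": 0,"hand": -1},{"dx": -0.002,"dy": 0,"dz": 0,"wx": 0,"wy": 0,"wz": 0,"hand": -1},{"dx": 0,"dy": 0,"dz": 0,"wx": 0,"wy": 0,"wz": 0,"hand": -1},{"dx": 0,"dy": 0,"dz": 0,"wx": 0,"wy": 0,"wz": 0,"hand": -1},{"dx": 0,"dy": 0,"dz": 0,"wx": 0,"wy": 0,"wz": 0,"hand": -1}]'

```text
t: 15.22
eef_pos: [0.546, -0.0445, 0.1699]
orientation: [[0.156, 0.985, 0.073], [0.891, -0.172, 0.419], [0.426, 0.0, -0.905]]
force: [1.7, 7.3, 6.5]
opening: 0.0141
grip_force: 30.0
```

```bash
python3 b.py
```

```text
[ 0.546  -0.0445  0.1699] [1.682  7.3403 6.5082] 0.014055615171689963 [ 14.3003  30.1914  -1.6953 119.2485 -40.5024  39.3357  36.6691]
[[ 0.1555  0.9851  0.0734]
 [ 0.8914 -0.172   0.4194]
 [ 0.4257  0.0002 -0.9048]]
rot err /180 [-0.0002 -0.0011  0.0005]
tip [ 0.525  -0.1648  0.1146] in tool frame rel mouth mm [-82.8941  -0.1141   0.0929]
0.03 (array([0.2258, 0.0008, 0.0009]), np.float64(2.7069844841576494))
0.0 (array([0.1658, 0.0007, 0.0007]), np.float64(1.987589977903178))
-0.085 (array([-0.0042,  0.0004,  0.0002]), np.float64(0.0509731765371359))
```

Emit:
move_arm --series '[{"dx": -0.002,"dy": 0,"dz": 0,"wx": 0,"wy": 0,"wz": 0,"hand": -1},{"dx": -0.002,"dy": 0,"dz": 0,"wx": 0,"wy": 0,"wz": 0,"hand": -1},{"dx": 0,"dy": 0,"dz": 0,"wx": 0,"wy": 0,"wz": 0,"hand": -1},{"dx": 0,"dy": 0,"dz": 0,"wx": 0,"wy": 0,"wz": 0,"hand": -1},{"dx": 0,"dy": 0,"dz": 0,"wx": 0,"wy": 0,"wz": 0,"hand": -1},{"dx": 0,"dy": 0,"dz": 0,"wx": 0,"wy": 0,"wz": 0,"hand": -1},{"dx": 0,"dy": 0,"dz": 0,"wx": 0,"wy": 0,"wz": 0,"hand": -1},{"dx": 0,"dy": 0,"dz": 0,"wx": 0,"wy": 0,"wz": 0,"hand": -1}]'

```text
t: 15.88
eef_pos: [0.546, -0.0446, 0.1698]
orientation: [[0.154, 0.985, 0.073], [0.891, -0.17, 0.421], [0.428, 0.0, -0.904]]
force: [1.7, 11.5, 10.8]
opening: 0.0136
grip_force: 30.0
```

```bash
python3 b.py; python3 - <<'E'
from h import *
# side view: gap between collar and tube (no picture viewing): brightness along the tube axis
d=grab('side','side4');t=np.array([.1574,.8925,.4226]);M=np.array([.538,-.091,.15])
im=cv2.imread('pics/side4.png')
for g in np.arange(-.02,.03,.003):
    u,v=proj(d,M+t*g+np.array([0,0,.014])); row=im[int(round(v)),int(round(u))-12:int(round(u))+13].mean(1).astype(int); print(round(g,3),round(v,1),row)
E
```

```text
[ 0.546  -0.0446  0.1698] [ 1.736  11.4919 10.804 ] 0.013636414598091381 [ 14.4452  30.2411  -1.7932 119.2205 -40.5627  39.4171  36.8712]
[[ 0.1537  0.9854  0.0732]
 [ 0.8907 -0.1703  0.4215]
 [ 0.4278  0.0004 -0.9039]]
rot err /180 [-0.0004 -0.0018  0.001 ]
tip [ 0.5252 -0.1648  0.1143] in tool frame rel mouth mm [-83.0004  -0.0219   0.2358]
0.03 (array([0.226 , 0.0011, 0.0014]), np.float64(2.709414500419447))
0.0 (array([0.166 , 0.0009, 0.0011]), np.float64(1.9900197221747753))
-0.085 (array([-0.004 ,  0.0004,  0.0001]), np.float64(0.04851436171682631))
-0.02 231.2 [ 92  93  92  93  93  93  80  90  96 103 106 110 113 111 110 106 101  95
 109  94  64  70  83  88 145]
-0.017 230.1 [ 93  93  93  93  93  93  80  90  96 103 106 110 113 111 109 106 101  94
  84  99  68  97 102 104 166]
-0.014 228.9 [ 93  92  94  93  93  92  80  89  96 103 106 110 113 111 109 106 101  95
  87  93  93 102 102 103 163]
-0.011 227.8 [ 93  93  94  93  93  92  79  89  96 103 106 110 113 112 110 107 101  96
  88  93 100 101 102 102 164]
-0.008 226.7 [ 93  92  93  93  93  93  80  89  96 102 105 109 113 111 110 1
[... 721 characters left out ...]
2  93  93]
0.013 218.8 [ 92  92  92  92  92  91  92  93  93  98 155 154 154 155 154  96  93  92
  92  92  92  93  92  92  92]
0.016 217.7 [ 92  92  92  91  92  92  92  92  92  96 154 152 153 153 151  96  93  92
  93  92  92  92  93  93  92]
0.019 216.6 [ 92  92  92  92  92  92  92  92  92  96 158 154 153 153 152  96  92  92
  92  92  92  92  92  93  92]
0.022 215.4 [ 92  92  92  92  92  92  92  92  93  97 177 173 156 154 153  95  92  92
  92  91  92  92  92  92  92]
0.025 214.3 [ 92  92  92  92  92  92  92  92  92  96 177 174 175 155 153  93  91  91
  92  92  92  92  92  92  92]
0.028 213.2 [ 88  88  88  88  88  87  87  88  90  80 177 174 175 155 153  65  87  88
  87  87  88  89  88  88  88]
```

The collar meets the tube with no gap, and it stays put under a 16 N push. Now I'll draw the rod out along the axis.

Emit:
move_arm --series '[{"dx": 0.01,"dy": 0,"dz": 0,"wx": 0,"wy": 0,"wz": 0,"hand": -1},{"dx": 0.02,"dy": 0,"dz": 0,"wx": 0,"wy": 0,"wz": 0,"hand": -1},{"dx": 0.03,"dy": 0,"dz": 0,"wx": 0,"wy": 0,"wz": 0,"hand": -1},{"dx": 0.03,"dy": 0,"dz": 0,"wx": 0,"wy": 0,"wz": 0,"hand": -1},{"dx": 0.03,"dy": 0,"dz": 0,"wx": 0,"wy": 0,"wz": 0,"hand": -1},{"dx": 0.03,"dy": 0,"dz": 0,"wx": 0,"wy": 0,"wz": 0,"hand": -1},{"dx": 0.03,"dy": 0,"dz": 0,"wx": 0,"wy": 0,"wz": 0,"hand": -1},{"dx": 0.03,"dy": 0,"dz": 0,"wx": 0,"wy": 0,"wz": 0,"hand": -1},{"dx": 0.03,"dy": 0,"dz": 0,"wx": 0,"wy": 0,"wz": 0,"hand": -1},{"dx": 0.03,"dy": 0,"dz": 0,"wx": 0,"wy": 0,"wz": 0,"hand": -1}]'

```text
t: 16.77
eef_pos: [0.5665, 0.0724, 0.2252]
orientation: [[0.158, 0.985, 0.074], [0.893, -0.175, 0.416], [0.422, -0.0, -0.907]]
force: [-0.5, -0.2, -2.4]
opening: 0.0137
grip_force: 30.0
```

```bash
python3 b.py
```

```text
[0.5665 0.0724 0.2252] [-0.5293 -0.156  -2.3602] 0.013716885363751131 [  1.2776  25.1716  -1.0343 117.4313 -39.5184  40.0109  21.6312]
[[ 0.1582  0.9846  0.0737]
 [ 0.8926 -0.1746  0.4157]
 [ 0.4221 -0.     -0.9065]]
rot err /180 [ 0.0001  0.0002 -0.0003]
tip [ 0.5451 -0.0481  0.1705] in tool frame rel mouth mm [48.1074 -0.4837 -0.1904]
0.03 (array([-0.0362,  0.0007,  0.0002]), np.float64(0.4344493596996605))
0.0 (array([-0.0962,  0.0007,  0.0002]), np.float64(1.1537956584496734))
-0.085 (array([-0.2662,  0.0009,  0.0003]), np.float64(3.192065942521268))
```

Emit:
move_arm --series '[{"dx": 0.04,"dy": 0,"dz": 0,"wx": 0,"wy": 0,"wz": 0,"hand": -1},{"dx": 0.04,"dy": 0,"dz": 0,"wx": 0,"wy": 0,"wz": 0,"hand": -1},{"dx": 0,"dy": 0,"dz": 0,"wx": 0,"wy": -0.0347,"wz": 0,"hand": -1},{"dx": 0,"dy": 0,"dz": 0,"wx": 0,"wy": -0.0347,"wz": 0,"hand": -1},{"dx": 0,"dy": 0,"dz": 0,"wx": 0,"wy": -0.0347,"wz": 0,"hand": -1},{"dx": 0,"dy": 0,"dz": 0,"wx": 0,"wy": -0.0348,"wz": 0,"hand": -1},{"dx": 0,"dy": 0,"dz": 0,"wx": 0,"wy": 0,"wz": 0,"hand": -1},{"dx": 0,"dy": 0,"dz": 0,"wx": 0,"wy": 0,"wz": 0,"hand": -1}]'

```text
t: 17.43
eef_pos: [0.5724, 0.1109, 0.2415]
orientation: [[0.169, 0.986, -0.0], [0.986, -0.169, 0.001], [0.001, -0.0, -1.0]]
force: [-0.7, -0.2, -1.2]
opening: 0.0135
grip_force: 30.0
```

```bash
python3 -c "
from h import *
np.set_printoptions(precision=4,suppress=True)
s=bot.state();R=s['orientation'];print(s['eef_pos'],R);F=np.array([.478,.223,.165]);o=F+.134*R[:,0];print(o,delta(o))"
```

```text
[0.5724 0.1109 0.2415] [[ 0.1685  0.9857 -0.0001]
 [ 0.9857 -0.1685  0.0006]
 [ 0.0006 -0.0002 -1.    ]]
[0.5006 0.3551 0.1651] (array([ 0.4571, -0.2239,  0.1532]), np.float64(6.373076316466057))
```

Horizontal first (8 rows), then down.

Emit:
move_arm --series '[{"dx": 0.057,"dy": -0.028,"dz": 0,"wx": 0,"wy": 0,"wz": 0,"hand": -1},{"dx": 0.057,"dy": -0.028,"dz": 0,"wx": 0,"wy": 0,"wz": 0,"hand": -1},{"dx": 0.057,"dy": -0.028,"dz": 0,"wx": 0,"wy": 0,"wz": 0,"hand": -1},{"dx": 0.057,"dy": -0.028,"dz": 0,"wx": 0,"wy": 0,"wz": 0,"hand": -1},{"dx": 0.057,"dy": -0.028,"dz": 0,"wx": 0,"wy": 0,"wz": 0,"hand": -1},{"dx": 0.057,"dy": -0.028,"dz": 0,"wx": 0,"wy": 0,"wz": 0,"hand": -1},{"dx": 0.057,"dy": -0.028,"dz": 0,"wx": 0,"wy": 0,"wz": 0,"hand": -1},{"dx": 0.057,"dy": -0.028,"dz": 0,"wx": 0,"wy": 0,"wz": 0,"hand": -1},{"dx": 0,"dy": 0,"dz": 0.04,"wx": 0,"wy": 0,"wz": 0,"hand": -1},{"dx": 0,"dy": 0,"dz": 0.04,"wx": 0,"wy": 0,"wz": 0,"hand": -1}]'

```text
t: 18.27
eef_pos: [0.5025, 0.3525, 0.2021]
orientation: [[0.174, 0.985, 0.001], [0.985, -0.174, 0.004], [0.004, 0.0, -1.0]]
force: [0.2, -0.7, -1.5]
opening: 0.0136
grip_force: 30.0
```

Emit:
move_arm --series '[{"dx": 0,"dy": 0,"dz": 0.04,"wx": 0,"wy": 0,"wz": 0,"hand": -1},{"dx": 0,"dy": 0,"dz": 0.03,"wx": 0,"wy": 0,"wz": 0,"hand": -1},{"dx": 0,"dy": 0,"dz": 0,"wx": 0,"wy": 0,"wz": 0,"hand": -1},{"dx": 0,"dy": 0,"dz": 0,"wx": 0,"wy": 0,"wz": 0,"hand": -1},{"dx": 0,"dy": 0,"dz": 0,"wx": 0,"wy": 0,"wz": 0,"hand": -1},{"dx": 0,"dy": 0,"dz": 0,"wx": 0,"wy": 0,"wz": 0,"hand": -1},{"dx": 0,"dy": 0,"dz": 0,"wx": 0,"wy": 0,"wz": 0,"hand": -1},{"dx": 0,"dy": 0,"dz": 0,"wx": 0,"wy": 0,"wz": 0,"hand": -1}]'

```text
t: 18.93
eef_pos: [0.5026, 0.3516, 0.1677]
orientation: [[0.174, 0.985, 0.001], [0.985, -0.174, 0.001], [0.001, 0.001, -1.0]]
force: [0.3, -0.2, -1.9]
opening: 0.014
grip_force: 30.0
```

```bash
python3 - <<'E'
from h import *
np.set_printoptions(precision=4,suppress=True)
s=bot.state();R=s['orientation'];print(s['eef_pos'],R[2],s['opening'],s['grip_force'],s['force'])
o=s['eef_pos']-.002*R[:,2];tip=o-.134*R[:,0];print('tip',tip)
# check by code: probe brightness profile across axis in the views
for n in('top','side'):
    d=grab(n,n+'5');im=cv2.imread(f'pics/{n}5.png').astype(int);print(n)
    for x in (.1,.115,.13,.138,.145):
        q=o-x*R[:,0];u,v=proj(d,q);a=proj(d,q+.01*R[:,1])-proj(d,q-.01*R[:,1]);a/=np.linalg.norm(a)
        print(x,np.round([u,v],1),[int(im[int(round(v+k*a[1])),int(round(u+k*a[0]))].mean()) for k in range(-7,8)])
    # ring post: dark post vs mark
d=load('top0');e=load('top5')
print('bystander/ring view diff', [ (n,int(np.abs(d['pixels'][v-8:v+9,u-8:u+9].astype(int)-e['pixels'][v-8:v+9,u-8:u+9]).mean())) for n,u,v in [('mark',463,185),('oldpost',483,234),('snub',346,199),('trans',348,254),('yoke',457,163),('valve',388,110),('tin',292,110)]])
E
```

```text
[0.5026 0.3516 0.1677] [ 0.0012  0.0008 -1.    ] 0.01396204060595261 29.99593287706375 [ 0.3208 -0.1553 -1.9331]
tip [0.4793 0.2196 0.1696]
top
0.1 [223.9 232. ] [100, 102, 101, 101, 94, 97, 117, 106, 96, 99, 101, 102, 103, 108, 113]
0.115 [231.  233.4] [110, 100, 100, 97, 90, 108, 116, 99, 96, 104, 105, 105, 109, 109, 105]
0.13 [238.1 234.8] [113, 108, 108, 109, 102, 106, 109, 121, 115, 104, 106, 108, 112, 106, 106]
0.138 [241.9 235.5] [108, 108, 108, 106, 111, 108, 106, 102, 104, 106, 105, 106, 108, 110, 102]
0.145 [245.2 236.2] [110, 107, 90, 84, 81, 83, 90, 106, 108, 103, 106, 107, 106, 101, 113]
side
0.1 [276.9 142.2] [90, 90, 90, 90, 90, 91, 101, 93, 87, 90, 90, 90, 90, 90, 90]
0.115 [276.6 145.2] [90, 90, 90, 90, 90, 81, 102, 101, 80, 90, 90, 90, 90, 90, 90]
0.13 [276.2 148.4] [90, 90, 90, 90, 90, 90, 88, 110, 102, 76, 89, 90, 91, 90, 90]
0.138 [276.  150.1] [90, 90, 90, 90, 90, 90, 89, 85, 77, 90, 90, 90, 90, 90, 90]
0.145 [275.9 151.5] [90, 90, 90, 90, 90, 90, 90, 89, 86, 85, 83, 82, 82, 83, 82]
bystander/ring view diff [('mark', 17), ('oldpost', 13), ('snub', 2), ('trans', 4), ('yoke', 1), ('valve', 2), ('tin', 0)]
```

```bash
python3 -c "
from rig import bot
print(bot.finish_job())"
```

```text
the job is handed in; nothing more can be done
None
```

The job is handed in, but the hand-in gave no verdict: by my measurements the ring is locked, the rod was seated against the tube's mouth and drawn out, and it is held level with its tip about 4 mm from the funnel's centre and about 70 mm above the rim.

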